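Blow out a housing with the bench air gun, then close it

ROBOT

A 7-joint arm with a two-finger parallel gripper is mounted at the origin on a cart in front of the work surface, level with it; the furniture and walls round the work are solid. World frame = base frame: x ahead of the robot, y to its left, z up, the work surface at z = 0. Lengths are in m, angles in degrees, forces in N, time in s.
With the tool pointing down it reaches from about 0.425 to 0.95 m from the base axis. Payload 4.7 kg.
Tool frame: the origin (TCP) lies midway between the tips of the shut fingers; the grasp point (between the pads) lies manip.grasp_offset behind it (manip.grasp_offset is the distance from the TCP to the grasp point, in m); x points along the fingers, y is the direction in which the jaws open and shut, and the axes are right-handed (so a half turn about x gives the same grasp; the last joint's range is limited). The gripper opens to 85 mm and grips with 20 to 120 N. Pads are 22 mm wide; open, the fingers measure 114 mm over their backs; the gripper's body (76 mm by 85 mm) begins 54 mm behind the grasp point. The pads swing forward as they close: fully open they stand 13 mm farther back than shut.
Start: joints at [66.87, 26.849, -2.785, 87.806, 1.381, 65.374, -4.715], TCP at [0.247, -0.628, 0.231] pointing down, gripper open.
Joint ranges: [-148.3, 148.3], [-19.14, 114.17], [-79.39, 73.82], [5.75, 140.21], [-59.74, 239.74], [12.07, 113.84], [-152.46, 152.46]. Speed limits (degrees/s): [147.25, 147.25, 180, 180, 180, 180, 180].

INTERFACE

Orientations are given as [roll, pitch, yaw] about the fixed x, y, z axes, in that order (R = Rz(yaw) Ry(pitch) Rx(roll)).
In Python, from bench import manip, camera gives the robot as it stands.
- The arm moves only by the tool jog_arm, never from a script. Its argument "motion" is a list of rows, each a list of 3 entries, a list of its own where there are three numbers: the shift along the tool's x, y, z in m, then the turn, a rotation vector about the tool's x, y, z in degrees, then the opening, from 0 (shut) to 1 (fully open). In form: [[[x, y, z], [rx, ry, rz], claw], ...]. A call has 1 to 10 rows; each row shifts and turns the commanded pose from where the row before left it, along the tool's axes as they then stand; what a row does not reach is not made up. A row lasts 1/10 s, in which the tool goes at most 50 mm and 8.59 degrees, less where a joint would pass 70% of its speed; a pose out of reach is approached as far as the arm can. A call with a gripper value outside its range is refused whole. The fingers move at their own pace and stop on an object; "force" is the grip in N (left out, the last holds). Time passes only in rows, so rows that do not move let the fingers close. It gives the time, the measured TCP pose, the force and the opening at its end, in the units of the state.
- manip.get_state(): the state, without advancing time (a new reading comes with each control period).
- camera(name): name is "scene" or "top"; returns a dict with "img" (420x560x3 uint8, red, green, blue), "depth" (420x560 float32, m along the optical axis (not along the pixel's ray), 0 where there is no reading), "fx", "fy", "cx", "cy" (pixels), "view" (4x4, takes a point from world to camera coordinates). Camera axes: x right, y down, z forward; pixel columns grow to the right and rows downward; lengths in m; the calibration is good to about 2 mm. A picture is of the moment at which its call begins.
- manip.job_done(): hands the job in, once; it reports no verdict.
The state is a dict: "time": time; "joint_positions": joint angles; "qd": joint speeds; "joint_efforts": joint torques, N m; "eef_pos": TCP position; "eef_rot": TCP orientation; "contact_force": force on the tool from outside, world axes, zero at the start; "wrist_torque": the same for the moment, N m; "gripper_width": finger opening in m.
Only numpy, scipy, OpenCV 4.12 (cv2) and the standard library are available. Lean on these libraries where they do the work, as an engineer would, in place of code of your own. Each camera call takes 0.05 s, during which the arm holds its last target. There are 200 camera calls.

TASK

Blow out the open grey housing: squeeze the orange trigger of the air gun in its sloping stand half way and hold it there for a second for a soft puff, then squeeze it fully home against the grip, hold that for two seconds, and let it spring back. Then close the housing with the loose cover plate, set down by its handle over the two pins (do not drop it) so that it lies flat on the rim all round, and let go. Leave the other things on the bench where they are.

Things in the scene. Friction and masses are not known exactly. Their poses are not given: they have to be found in the camera images.
- gun_grip: Fixed blue pistol grip, bar 100 x 26 x 30 mm, leaning 35 degrees. Origin on its centre line where the trigger is squeezed. x along the grip up the slope to the barrel, y across it (nozzle and trigger on the -y side), z square to the slope, up and toward the robot: fingers come in along -z, tool tilted 35 degrees. Fills x -40..60, y +-13, z +-15 mm; sloping plate's face at z = -45.
- air_gun_stand: Fixed stand of the air gun, base plate 113 x 130 mm. Origin on the bench under the grip's origin (which is 88 mm above it); x away from the robot, z up. In the grip's frame the blue barrel (radius 16 mm) lies along y at x = 74 mm, in two black clamp blocks reaching z = 20; a thin nozzle leads on from it to y = -125 mm, bent down.
- trigger (a joint): Orange sprung trigger: lever 74 mm long, 8 thick, 20 high (z), hinged at x = 50, y = -22 mm of the grip's frame about the grip's z, free end toward the robot. 0 rad = released, 0.28 = fully home: parallel to the grip, front face at y = -26 mm, back face 5 mm clear of the grip. 4 N at the pad to start, 10 N at the end; springs back by itself.
- trigger_pad (a point): Point on the trigger's front face 50 mm from its hinge, where a finger presses; moves with the trigger, about 14 mm toward the grip from released (about y = -40 mm in the grip's frame) to home.
- housing: Fixed grey instrument housing with a board in it, open on top, 160 (x) x 120 (y) x 55 mm high. Origin: centre of its underside, x along its long side, z up. Two steel pins, 8 mm diameter with tapered tips, rise 12 mm above the rim at x = +64 and -64 mm, y = 0.
- housing_rim (a point): Centre of the housing's mouth at rim height (55 mm above the bench), axes as the housing's.
- cover: Loose aluminium cover plate 160 (x) x 120 (y) x 5 mm, 0.25 kg, starting flat on the bench mat at the left. Origin: centre of its underside, x along its long side. Two 11 mm holes at x = +64 and -64 mm, y = 0 drop over the housing's pins (either way round). Black bar handle over its centre, along x: 76 mm long, 16 mm wide (y), from 29 to 43 mm above the underside, on two posts.
- power_bank: Bystander: white power bank 60 x 98 x 22 mm, lying; origin at the centre of its underside.
- screwdriver: Bystander: screwdriver 27 x 202 x 27 mm, lying along its y; origin at the centre of its underside.
- module_white: Bystander: small white plastic module 37 x 53 x 26 mm; origin at the centre of its underside.
- tape_yellow: Bystander: roll of yellow tape, 100 mm across, 25 mm high; origin at the centre of its underside.
- spool: Bystander: wire spool standing, 63 mm across, 90 mm high; origin at the centre of its underside.
- spirit_bottle: Bystander: red bottle 72 x 98 x 152 mm, standing; origin at the centre of its underside.

How it is judged:
By the outcome, as a careful person would: the job done as asked, in the order asked, and still so for the second after the job is handed in, with the robot touching nothing.
It also fails if it takes over 58 s, if anything falls off the work surface, if the arm or the gripper's body presses on something with over 40 N, if the wrist force passes 120 N, or if a joint passes its speed limit or range.

## Working session

There is one attempt and no reset: what is moved stays moved. The work goes in short steps, Python scripts to look and compute and a tool call to move; the robot and the scene stay as the last step left them, time stands still between calls to the robot, and variables do not carry over. Pictures are saved under pics/ and viewed, about 8 in all and at most 12, crops included, and the job is handed in when it is done.

Besides the shell and the picture viewer there is one more tool, called after "Emit:" as name(argument=value, ...) on one line, values as JSON. jog_arm: Moves the arm, as the interface text tells. Its arguments: {"type":"object","properties":{"motion":{"type":"array"},"force":{"type":"number"}},"required":["motion"]}

```bash
mkdir -p pics; ls; cat > h.py <<'E'
import numpy as np, cv2
from bench import manip, camera
def snap(n,f):
    c=camera(n); np.savez(f'{f}.npz',**c); cv2.imwrite(f'pics/{f}.png',c['img'][:,:,::-1]); return c
def pw(c,u,v,d=None):
    d=c['depth'][int(v),int(u)] if d is None else d
    p=np.array([(u-c['cx'])/c['fx']*d,(v-c['cy'])/c['fy']*d,d,1]); return (np.linalg.inv(c['view'])@p)[:3]
def cloud(c):
    v,u=np.mgrid[0:420,0:560]; d=c['depth']
    p=np.stack([(u-c['cx'])/c['fx']*d,(v-c['cy'])/c['fy']*d,d,np.ones_like(d)],-1)
    return (p@np.linalg.inv(c['view']).T)[...,:3]
def proj(c,p):
    q=c['view']@np.r_[p,1]; return c['fx']*q[0]/q[2]+c['cx'],c['fy']*q[1]/q[2]+c['cy']
E
python3 - <<'E'
from h import *
for n in('scene','top'):
    c=snap(n,n+'0'); print(c['fx'],c['fy'],c['cx'],c['cy']); print(c['view'].round(3))
s=manip.get_state(); print(s, manip.grasp_offset)
E
```

```text
pics
384.6618806626666 384.6618806626666 277.5504936659932 216.98796308332876
[[-0.856 -0.518 -0.004  0.471]
 [-0.293  0.491 -0.82   0.193]
 [ 0.427 -0.701 -0.572  1.04 ]
 [ 0.     0.     0.     1.   ]]
409.2674582651277 409.2674582651277 280.54177365691214 210.16067547196891
[[-0.017 -1.    -0.007  0.085]
 [-0.991  0.018 -0.131  0.522]
 [ 0.131  0.005 -0.991  1.221]
 [ 0.     0.     0.     1.   ]]
{'time': 0.1, 'joint_positions': array([66.87037553, 26.89265838, -2.78517562, 87.86829525,  1.38013643,
       65.37443613, -4.7158381 ]), 'qd': array([ 0.06836779, -0.13371624,  0.05057696, -0.26132397,  0.02604045,
        0.10370317,  0.02662961]), 'joint_efforts': array([ 6.46137723e-04, -5.11514890e+01, -4.70552885e-02, -2.38393396e+01,
        1.07691478e-02,  4.33118694e-03, -9.51985413e-06]), 'eef_pos': array([ 0.24692969, -0.6276386 ,  0.23035625]), 'eef_rot': array([-88.56384138,  89.89812834, 112.91172824]), 'contact_force': array([0.18059437, 0.45962402, 0.72428811]), 'wrist_torque': array([-0.01259942, -0.04369415, -0.03269826]), 'gripper_width': 0.0854223944936226} 0.0187
```

View pics/top0.png

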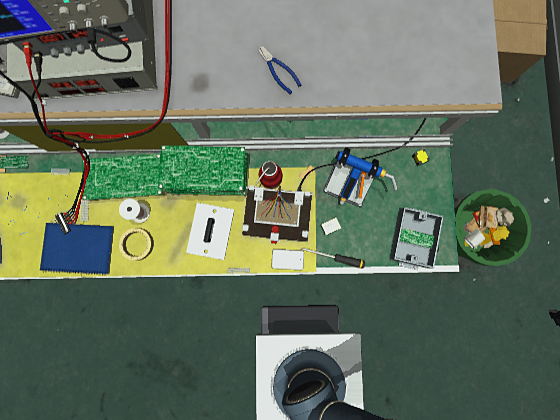

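View pics/scene0.png

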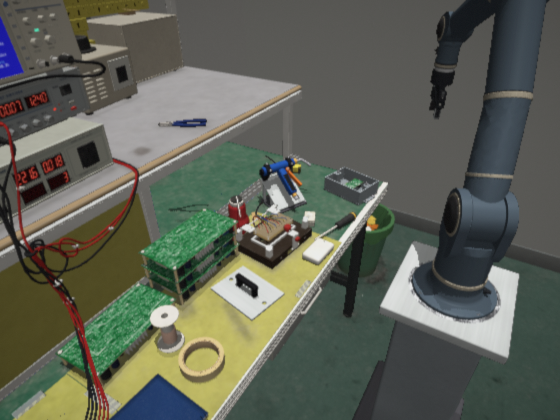

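```bash
python3 - <<'E'
from h import *
c=dict(np.load('top0.npz')); P=cloud(c); im=c['img'][:,:,::-1]
# one sheet: gun, housing, cover crops at 5x
def crop(u,v,w,h,s): return cv2.resize(im[v:v+h,u:u+w],None,fx=s,fy=s,interpolation=cv2.INTER_CUBIC)
a=crop(315,135,90,80,5);b=crop(380,200,65,75,4);d=crop(180,195,65,75,4)
S=np.zeros((710,800,3),np.uint8)[:600]
S[:400,:450]=a; S[:300,460:720]=b; S[300:600,460:720]=d
cv2.imwrite('pics/sheet.png',S)
for n,(u0,u1,v0,v1,z0,z1) in dict(housing=(388,446,200,272,.045,.06),cover=(180,240,195,270,.001,.02),handle=(180,240,195,270,.035,.05)).items():
    Q=P[v0:v1,u0:u1].reshape(-1,3); I=c['img'][v0:v1,u0:u1].reshape(-1,3).astype(int)
    m=(Q[:,2]>z0)&(Q[:,2]<z1)
    if n=='cover': m&=(I.min(1)>150)
    Q=Q[m].astype(np.float32); print(n,len(Q),Q.min(0),Q.max(0),np.median(Q[:,2]),cv2.minAreaRect(Q[:,:2]*1000))
for u,v in [(330,250),(200,260),(345,178),(150,90),(400,90),(205,170)]: print((u,v),pw(c,u,v).round(3))
E
```

```text
housing 516 [ 0.340096   -0.41044062  0.0450731 ] [ 0.5217767  -0.2582074   0.05994297] 0.054247696 ((431.7222595214844, -335.2396240234375), (122.7442626953125, 161.10084533691406), 75.93498229980469)
cover 1787 [0.3466372  0.20713052 0.00112902] [0.55811787 0.37197623 0.01683946] 0.0077459766 ((449.7094421386719, 274.58740234375), (173.8721923828125, 187.16665649414062), 78.31375885009766)
handle 135 [0.42909187 0.20193243 0.03592508] [0.5727616  0.3087634  0.04994109] 0.044814825 ((509.15362548828125, 267.8332214355469), (40.064842224121094, 177.44876098632812), 56.294097900390625)
(330, 250) [ 0.4   -0.077 -0.003]
(200, 260) [ 0.376  0.329 -0.003]
(345, 178) [ 0.617 -0.123  0.052]
(150, 90) [0.79  0.39  0.322]
(400, 90) [ 0.778 -0.225  0.319]
(205, 170) [0.633 0.291 0.122]
```

View pics/sheet.png

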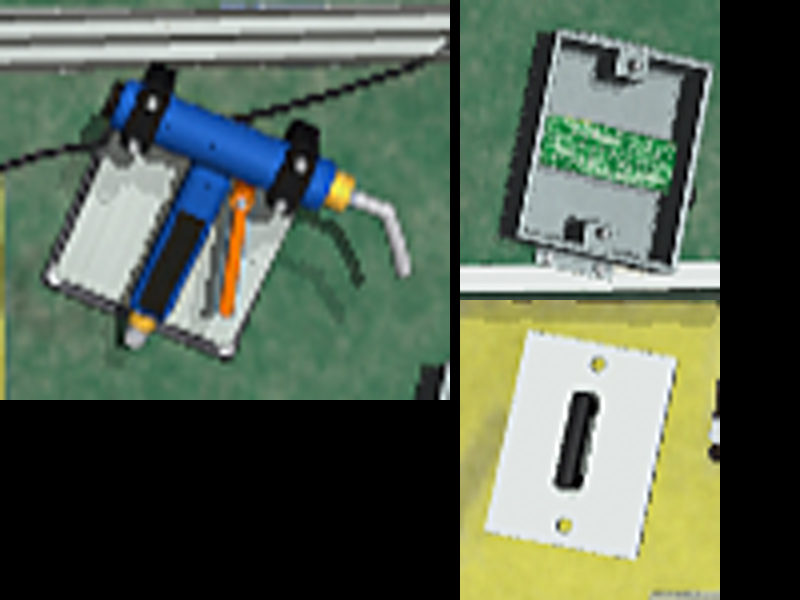

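```bash
cat > fit.py <<'E'
from h import *
from scipy.optimize import least_squares
from scipy.spatial.transform import Rotation as Ro
def Rg(psi): return (Ro.from_euler('z',psi)*Ro.from_euler('y',-35,degrees=True)).as_matrix()
def box(q,lo,hi):
    c=(np.array(lo)+hi)/2;h=(np.array(hi)-lo)/2;d=abs(q-c)-h
    return np.linalg.norm(np.maximum(d,0),axis=1)+np.minimum(d.max(1),0)
def sdf(q):
    g=abs(box(q,[-.04,-.013,-.015],[.06,.013,.015]))
    b=abs(np.hypot(q[:,0]-.074,q[:,2])-.016)
    return np.minimum(g,b)
E
python3 - <<'E'
from fit import *
T=dict(np.load('top0.npz'));S=dict(np.load('scene0.npz'))
pts=[]
for c,(u0,u1,v0,v1) in ((T,(330,400,145,210)),(S,(250,310,150,215))):
    P=cloud(c)[v0:v1,u0:u1].reshape(-1,3);I=c['img'][v0:v1,u0:u1].reshape(-1,3).astype(int)
    m=(I[:,2]>I[:,0]+50)&(I[:,2]>110)&(P[:,2]>.03)&(P[:,2]<.16); pts.append(P[m])
for n,Q in (('top',pts[0]),('scene',pts[1]),('both',np.vstack(pts))):
    f=lambda p:sdf((Q-[p[0],p[1],.088])@Rg(p[2]))
    r=min((least_squares(f,[x,-.13,-.4],loss='soft_l1',f_scale=.003) for x in(.58,.6,.62)),key=lambda r:r.cost)
    print(n,len(Q),r.x[:2].round(4),np.degrees(r.x[2]).round(2),np.median(f(r.x)).round(4))
def xy(c,u,v,z):
    a,b=pw(c,u,v,.5),pw(c,u,v,1.);return (a+(b-a)*(z-a[2])/(b[2]-a[2]))
def pr(n,z,A,B):
    A,B=xy(T,*A,z),xy(T,*B,z); d=A-B; print(n,((A+B)/2).round(4),np.linalg.norm(d).round(4),np.degrees(np.arctan2(d[1],d[0])).round(2))
pr('pins',.067,(423.5,216.25),(415.5,258)); pr('holes',.005,(214.5,211.25),(206,251.25)); pr('handle',.043,(212.3,218.8),(207.1,242.2))
print(manip.get_state()['eef_pos'])
R=Ro.from_euler('xyz',manip.get_state()['eef_rot'],degrees=True).as_matrix();print(R.round(3))
E
```

```text
top 424 [ 0.5852 -0.1309] -23.91 0.0015
scene 201 [ 0.5875 -0.1316] -23.5 0.0013
both 625 [ 0.5859 -0.1314] -23.86 0.0016
pins [ 0.4317 -0.334   0.067 ] 0.1267 -14.25
holes [0.4653 0.296  0.005 ] 0.1274 -11.75
handle [0.4642 0.291  0.043 ] 0.0725 -12.28
[ 0.24692969 -0.6276386   0.23035625]
[[-0.001  0.366 -0.931]
 [ 0.002 -0.931 -0.366]
 [-1.    -0.002  0.   ]]
```

Emit:
jog_arm(motion=[[[-0.002,-0.0271,-0.0301],[0,0,0],1],[[-0.002,-0.0271,-0.0301],[0,0,0],1],[[-0.002,-0.0271,-0.0301],[0,0,0],1],[[-0.002,-0.0271,-0.0301],[0,0,0],1],[[-0.002,-0.0271,-0.0301],[0,0,0],1],[[-0.002,-0.0271,-0.0301],[0,0,0],1],[[-0.002,-0.0271,-0.0301],[0,0,0],1],[[-0.002,-0.0271,-0.0301],[0,0,0],1],[[-0.002,-0.0271,-0.0301],[0,0,0],1],[[-0.002,-0.0271,-0.0301],[0,0,0],1]], force=30)

```text
time: 1.1
eef_pos: [0.4283, -0.2641, 0.2512]
eef_rot: [-29.2, 90.0, 172.3]
contact_force: [0.7, -0.0, 0.0]
gripper_width: 0.0855
```

Emit:
jog_arm(motion=[[[0,-0.0271,-0.0301],[0,0,0],1],[[0,-0.0271,-0.0301],[0,0,0],1],[[0,-0.0271,-0.0301],[0,0,0],1],[[0,-0.0271,-0.0301],[0,0,0],1],[[0,0,0],[-8.4,0,0],1],[[0,0,0],[-8.4,0,0],1],[[0,0,0],[-8.4,0,0],1],[[0,0,0],[-8.4,0,0],1],[[0,0,0],[-8.4,0,0],1],[[0,0,0],[-8.4,0,0],1]])

```text
time: 2.1
eef_pos: [0.5, -0.1208, 0.2509]
eef_rot: [-80.1, 89.9, 172.1]
contact_force: [-0.1, 0.4, -0.1]
gripper_width: 0.0854
```

Emit:
jog_arm(motion=[[[0,0,0],[-8.4,0,0],1],[[0,0,0],[-8.4,0,0],1],[[0,0,0],[-8.4,0,0],1],[[0,0,0],[-8.4,0,0],1],[[0,0,0],[-8.4,0,0],1],[[0,0,0],[-8.4,0,0],1],[[0,0,0],[-8.4,0,0],1],[[0,0,0],[-8.4,0,0],1],[[0,0,0],[-8.4,0,0],1],[[0,0,0],[-8.4,0,0],1]])

```text
time: 3.1
eef_pos: [0.5001, -0.1208, 0.251]
eef_rot: [-161.1, 90.0, 175.1]
contact_force: [-0.5, -0.6, 0.2]
gripper_width: 0.0852
```

```bash
cat >> fit.py <<'E'
def go(p,R,lag=True):
    s=manip.get_state();R0=Ro.from_euler('xyz',s['eef_rot'],degrees=True).as_matrix()
    print('t',s['time'],'turn first',Ro.from_matrix(R0.T@R).as_rotvec(degrees=True).round(2),'then shift',(R.T@(np.array(p)-s['eef_pos'])).round(4))
G=np.array([.586,-.1314,.088]); RG=Rg(np.radians(-23.8)); RT=np.stack([-RG[:,2],RG[:,1],RG[:,0]],1)
def tcp(x,y,z): return G+RG@[x,y,z]   # grip frame
def down(yaw): # jaws' y axis at yaw deg
    a=np.radians(yaw);y=np.array([np.cos(a),np.sin(a),0]);x=np.array([0,0,-1.]);return np.stack([x,y,np.cross(x,y)],1)
E
python3 -c "
from fit import *
go(tcp(0,-.014,.11),RT);print(manip.get_state()['joint_positions'].round(0))"
```

```text
t 3.1 turn first [ 2.000e-02 -3.504e+01  1.000e-02] then shift [ 0.071   0.011  -0.0256]
[ 43.  15. -40. 106.  11.  63.  65.]
```

Emit:
jog_arm(motion=[[[0,0,0],[0,-7,0],0.9],[[0,0,0],[0,-7,0],0.9],[[0,0,0],[0,-7,0],0.9],[[0,0,0],[0,-7,0],0.9],[[0,0,0],[0,-7,0],0.9],[[0.035,0.0055,-0.0128],[0,0,0],0.9],[[0.036,0.0055,-0.0128],[0,0,0],0.9],[[0.03,0,0],[0,0,0],0.9],[[0.03,0,0],[0,0,0],0.9],[[0,0,0],[0,0,0],0.9]])

```text
time: 4.1
eef_pos: [0.5446, -0.1375, 0.1505]
eef_rot: [-0.7, 55.5, -25.0]
contact_force: [-0.7, 0.5, 0.1]
gripper_width: 0.0766
```

```bash
python3 - <<'E'
from fit import *
go(tcp(0,-.014,-.022),RT)
c=snap('scene','s1');d=snap('top','t1')
a=cv2.resize(c['img'][130:220,240:330,::-1],None,fx=4.4,fy=4.4,interpolation=2)
b=cv2.resize(d['img'][135:225,310:400,::-1],None,fx=4.4,fy=4.4,interpolation=2)
cv2.imwrite('pics/x1.png',np.hstack([a,b]))
E
```

```text
t 4.1 turn first [-0.35 -0.53  0.7 ] then shift [ 0.0935  0.0083 -0.0069]
```

View pics/x1.png

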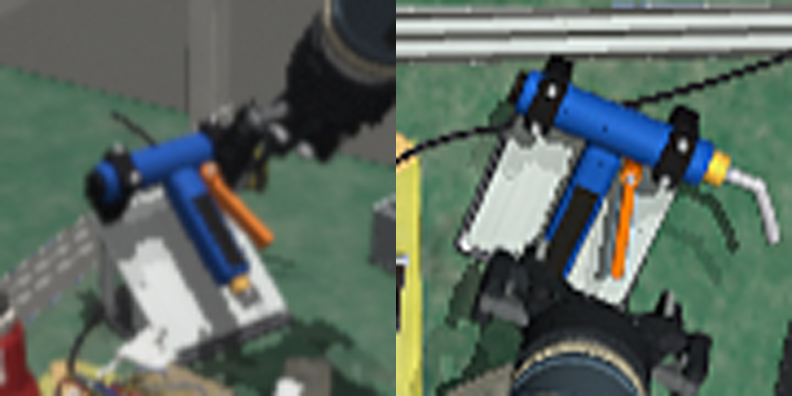

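```bash
python3 -c "
from fit import *
go(tcp(0,-.014,-.022),RT)"
```

```text
t 4.2 turn first [-0.33 -0.28  0.65] then shift [ 0.0961  0.0074 -0.0086]
```

Emit:
jog_arm(motion=[[[0,0.0074,-0.0086],[-0.33,-0.28,0.65],0.85],[[0.02,0,0],[0,0,0],0.85],[[0.02,0,0],[0,0,0],0.85],[[0.02,0,0],[0,0,0],0.85],[[0.02,0,0],[0,0,0],0.85],[[0.016,0,0],[0,0,0],0.85],[[0,0,0],[0,0,0],0.8],[[0,0,0],[0,0,0],0.8]])

```text
time: 5.0
eef_pos: [0.5923, -0.1498, 0.072]
eef_rot: [0.0, 54.8, -23.8]
contact_force: [-0.5, -0.5, -0.5]
gripper_width: 0.0681
```

```bash
python3 - <<'E'
from fit import *
s=manip.get_state();print(s['contact_force'].round(2),s['gripper_width'])
go(tcp(0,-.014,-.022),RT)
d=snap('top','t2')
b=cv2.resize(d['img'][135:225,310:400,::-1],None,fx=6,fy=6,interpolation=2)
cv2.imwrite('pics/x2.png',b)
E
```

```text
[-0.54 -0.47 -0.52] 0.06812068300748567
t 5.0 turn first [-0.03  0.18  0.02] then shift [ 0.0013  0.0002 -0.0017]
```

View pics/x2.png

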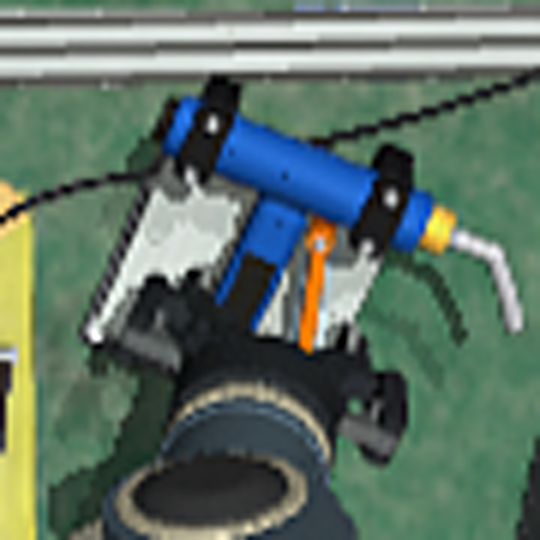

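Emit:
jog_arm(motion=[[[0.0013,-0.0025,-0.0017],[0,0,0],0.8],[[0,-0.0025,0],[0,0,0],0.8],[[0,0,0],[0,0,0],0.8]])

```text
time: 5.35
eef_pos: [0.5904, -0.1525, 0.0696]
eef_rot: [0.2, 54.8, -23.5]
contact_force: [-0.0, 3.2, 2.9]
gripper_width: 0.0683
```

Emit:
jog_arm(motion=[[[0,-0.001,0],[0,0,0],0.8],[[0,0,0],[0,0,0],0.8]])

```text
time: 5.55
eef_pos: [0.5905, -0.1525, 0.0696]
eef_rot: [0.3, 54.8, -23.4]
contact_force: [1.9, 4.9, 3.4]
gripper_width: 0.0684
```

Emit:
jog_arm(motion=[[[0,-0.001,0],[0,0,0],0.8],[[0,0,0],[0,0,0],0.8]])

```text
time: 5.75
eef_pos: [0.5905, -0.1525, 0.0695]
eef_rot: [0.4, 54.9, -23.2]
contact_force: [3.6, 6.5, 1.0]
gripper_width: 0.0681
```

Emit:
jog_arm(motion=[[[0,-0.001,0],[0,0,0],0.8],[[0,0,0],[0,0,0],0.8]])

```text
time: 5.95
eef_pos: [0.5905, -0.1525, 0.0695]
eef_rot: [0.5, 54.9, -23.0]
contact_force: [5.6, 7.5, -1.1]
gripper_width: 0.0686
```

Emit:
jog_arm(motion=[[[0,0.004,0],[0,0,0],0.78],[[0,0.003,0],[0,0,0],0.74],[[0,0.003,0],[0,0,0],0.7],[[0,0.0015,0],[0,0,0],0.66],[[0,0,0],[0,0,0],0.66]], force=30)

```text
time: 6.45
eef_pos: [0.5927, -0.1472, 0.0685]
eef_rot: [-0.1, 54.9, -24.0]
contact_force: [-1.0, 0.7, 3.3]
gripper_width: 0.0565
```

```bash
python3 - <<'E'
from fit import *
s=manip.get_state();print(s['contact_force'].round(2)@RG,s['gripper_width'],(s['eef_pos']-G)@RG)
E
```

```text
[0.92556357 0.23476909 3.33163857] 0.056453640410054615 [-0.00090174 -0.01174504 -0.02315391]
```

Emit:
jog_arm(motion=[[[0,0.001,0],[0,0,0],0.63],[[0,0.0015,0],[0,0,0],0.6],[[0,0,0],[0,0,0],0.6],[[0,0,0],[0,0,0],0.6]])

```text
time: 6.85
eef_pos: [0.5936, -0.1448, 0.0684]
eef_rot: [-0.1, 54.9, -24.0]
contact_force: [-3.9, -0.1, 3.4]
gripper_width: 0.0516
```

```bash
python3 - <<'E'
from fit import *
s=manip.get_state();print(s['contact_force'].round(2)@RG,s['gripper_width'],(s['eef_pos']-G)@RG)
d=snap('top','t3')
b=cv2.resize(d['img'][155:205,350:390,::-1],None,fx=10,fy=10,interpolation=2)
a=cv2.resize(dict(np.load('t2.npz'))['img'][155:205,350:390,::-1],None,fx=10,fy=10,interpolation=2)
cv2.imwrite('pics/x3.png',np.hstack([a,b]))
E
```

```text
[-0.94510932 -1.63088162  4.75136754] 0.0515941133640427 [-0.00108856 -0.00917316 -0.02314629]
```

View pics/x3.png

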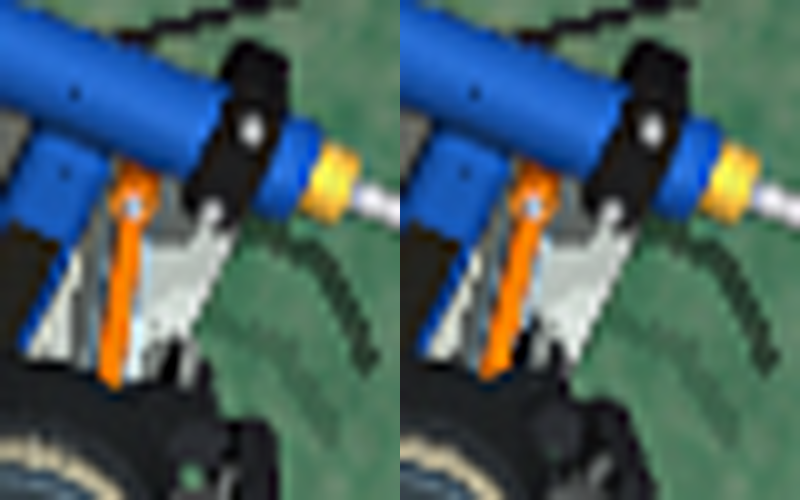

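Emit:
jog_arm(motion=[[[0,0.001,0],[0,0,0],0.58],[[0,0.001,0],[0,0,0],0.558],[[0,0,0],[0,0,0],0.558],[[0,0,0],[0,0,0],0.558],[[0,0,0],[0,0,0],0.558]])

```text
time: 7.4
eef_pos: [0.5944, -0.1432, 0.0683]
eef_rot: [-0.1, 54.9, -24.0]
contact_force: [-4.7, -0.3, 4.4]
gripper_width: 0.048
```

```bash
python3 - <<'E'
from fit import *
s=manip.get_state();print(s['contact_force'].round(2)@RG,s['gripper_width'],(s['eef_pos']-G)@RG)
d=snap('top','t4')
def ang(n):
    c=dict(np.load(n+'.npz'));I=c['img'].astype(int);m=(I[...,0]>200)&(I[...,1]>70)&(I[...,1]<160)&(I[...,2]<90)
    v,u=np.nonzero(m[176:194,345:385]);  return len(v),np.degrees(np.arctan(np.polyfit(v,u,1)[0])).round(1)
for n in('t2','t3','t4'):print(n,ang(n))
E
```

```text
[-0.90368698 -2.20774918  5.96755339] 0.04795344276842069 [-0.00113478 -0.00739076 -0.02326376]
t2 (37, np.float64(-19.6))
t3 (35, np.float64(-24.9))
t4 (34, np.float64(-28.7))
```

Emit:
jog_arm(motion=[[[0,0,0],[0,0,0],0.553],[[0,0,0],[0,0,0],0.553],[[0,0,0],[0,0,0],0.553],[[0,0,0],[0,0,0],0.553],[[0,0,0],[0,0,0],0.553],[[0,0,0],[0,0,0],0.553],[[0,0,0],[0,0,0],0.553],[[0,0,0],[0,0,0],0.553],[[0,0,0],[0,0,0],0.553],[[0,0,0],[0,0,0],0.553]])

```text
time: 8.45
eef_pos: [0.5944, -0.143, 0.0683]
eef_rot: [-0.1, 54.9, -24.0]
contact_force: [-5.5, -0.8, 3.4]
gripper_width: 0.0473
```

Emit:
jog_arm(motion=[[[0,0,0],[0,0,0],0.553],[[0,0,0],[0,0,0],0.553],[[0,0,0],[0,0,0],0.553],[[0,0.002,0],[0,0,0],0.5],[[0,0.002,0],[0,0,0],0.45],[[0,0,0],[0,0,0],0.4],[[0,0,0],[0,0,0],0.4],[[0,0,0],[0,0,0],0.4]])

```text
time: 9.25
eef_pos: [0.5959, -0.1388, 0.0686]
eef_rot: [-0.1, 54.9, -24.0]
contact_force: [-8.5, 1.4, 7.4]
gripper_width: 0.0382
```

```bash
python3 - <<'E'
from fit import *
s=manip.get_state();print(s['contact_force'].round(2)@RG,s['gripper_width'],(s['eef_pos']-G)@RG)
d=snap('top','t5')
b=cv2.resize(d['img'][155:205,350:390,::-1],None,fx=10,fy=10,interpolation=2)
a=cv2.resize(dict(np.load('t4.npz'))['img'][155:205,350:390,::-1],None,fx=10,fy=10,interpolation=2)
cv2.imwrite('pics/x5.png',np.hstack([a,b]))
E
```

```text
[-2.56847849 -2.11770724 10.88103094] 0.0382095148463557 [-0.00132187 -0.00275203 -0.02280119]
```

View pics/x5.png

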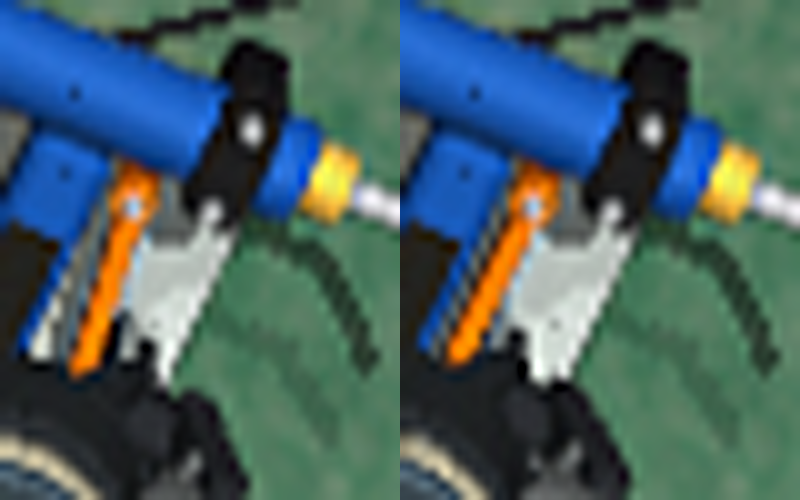

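Emit:
jog_arm(motion=[[[0,0,0],[0,0,0],0.4],[[0,0,0],[0,0,0],0.4],[[0,0,0],[0,0,0],0.4],[[0,0,0],[0,0,0],0.4],[[0,0,0],[0,0,0],0.4],[[0,0,0],[0,0,0],0.4],[[0,0,0],[0,0,0],0.4],[[0,0,0],[0,0,0],0.4],[[0,0,0],[0,0,0],0.4],[[0,0,0],[0,0,0],0.4]])

```text
time: 10.3
eef_pos: [0.5959, -0.1388, 0.0685]
eef_rot: [-0.1, 54.9, -24.0]
contact_force: [-8.7, 1.2, 8.3]
gripper_width: 0.0381
```

Emit:
jog_arm(motion=[[[0,0,0],[0,0,0],0.4],[[0,0,0],[0,0,0],0.4],[[0,0,0],[0,0,0],0.4],[[0,0,0],[0,0,0],0.4],[[0,0,0],[0,0,0],0.4],[[0,0,0],[0,0,0],0.4],[[0,0,0],[0,0,0],0.4],[[0,0,0],[0,0,0],0.4],[[0,0,0],[0,0,0],0.4],[[0,0,0],[0,0,0],0.4]])

```text
time: 11.3
eef_pos: [0.5958, -0.1388, 0.0685]
eef_rot: [-0.1, 54.9, -24.0]
contact_force: [-7.7, 0.7, 6.3]
gripper_width: 0.0383
```

Emit:
jog_arm(motion=[[[0,0,0],[0,0,0],0.55],[[0,-0.003,0],[0,0,0],0.7],[[0,-0.003,0],[0,0,0],0.85],[[0,-0.002,0],[0,0,0],0.9],[[0,0,0],[0,0,0],0.9],[[0,0,0],[0,0,0],0.9]])

```text
time: 11.9
eef_pos: [0.5937, -0.1453, 0.0687]
eef_rot: [0.0, 54.9, -23.7]
contact_force: [0.7, -0.4, -0.3]
gripper_width: 0.0764
```

```bash
python3 - <<'E'
from fit import *
s=manip.get_state();print(s['contact_force'].round(2)@RG,s['gripper_width'],(s['eef_pos']-G)@RG)
E
```

```text
[ 0.49912374 -0.03991156 -0.72793033] 0.07644307394258867 [-0.00072833 -0.00958547 -0.02301494]
```

Emit:
jog_arm(motion=[[[-0.03,0,0],[0,0,0],0.9],[[-0.035,0,0],[0,0,0],0.9],[[-0.04,0,0],[0,0,0],0.9],[[-0.04,0,0],[0,0,0],1],[[0,0,0],[0,7,0],1],[[0,0,0],[0,7,0],1],[[0,0,0],[0,7,0],1],[[0,0,0],[0,7,0],1],[[0,0,0],[0,7,0],1],[[0,0,0],[0,0,0],1]])

```text
time: 12.9
eef_pos: [0.5249, -0.122, 0.1818]
eef_rot: [-6.7, 83.3, -31.4]
contact_force: [-0.3, -0.7, 0.3]
gripper_width: 0.0852
```

```bash
python3 - <<'E'
from fit import *
go([.465,.292,.15],down(77.8))
d=snap('top','t6');c=dict(np.load('top0.npz'))
a=cv2.resize(c['img'][155:205,350:390,::-1],None,fx=10,fy=10,interpolation=2)
b=cv2.resize(d['img'][155:205,350:390,::-1],None,fx=10,fy=10,interpolation=2)
print(abs(c['img'][165:200,358:385].astype(int)-d['img'][165:200,358:385]).mean())
def ang(c):
    I=c['img'].astype(int);m=(I[...,0]>200)&(I[...,1]>70)&(I[...,1]<160)&(I[...,2]<90)
    v,u=np.nonzero(m[176:200,345:385]);  return len(v),np.degrees(np.arctan(np.polyfit(v,u,1)[0])).round(1)
print(ang(c),ang(d))
# handle centre refined from top0, dark pixels on plate
I=c['img'][200:262,190:235].astype(int);m=(I.max(2)if 0 else I.max(-1))<90
v,u=np.nonzero(m);print(len(u),cv2.minAreaRect(np.c_[u+190,v+200].astype(np.float32)))
E
```

```text
t 12.9 turn first [-12.53   6.52   1.5 ] then shift [ 0.0318  0.392  -0.146 ]
35.95132275132275Traceback (most recent call last):
  File "<stdin>", line 10, in <module>
  File "<stdin>", line 9, in ang
    raise TypeError("expected non-empty vector for x")
TypeError: expected non-empty vector for x
```

```bash
python3 - <<'E'
from fit import *
c=dict(np.load('top0.npz'));P=cloud(c).reshape(-1,3)
m=(abs(P[:,1]-.08)<.14)&(P[:,0]>.35)&(P[:,0]<.58);print('max z on path',np.percentile(P[m,2],[50,95,99.9]))
d=camera('top');I=c['img'].astype(int)
go([.465,.293,.24],down(77.8))
E
```

```text
max z on path [0.03781731 1.27912721 1.27912721]
t 13.0 turn first [-12.34   6.43   1.66] then shift [-0.0593  0.3921 -0.1426]
```

Emit:
jog_arm(motion=[[[-0.03,0,0],[-6.2,3.2,0.8],1],[[-0.03,0,0],[-6.2,3.2,0.8],1],[[0,0.039,-0.0143],[0,0,0],1],[[0,0.039,-0.0143],[0,0,0],1],[[0,0.039,-0.0143],[0,0,0],1],[[0,0.039,-0.0143],[0,0,0],1],[[0,0.039,-0.0143],[0,0,0],1],[[0,0.039,-0.0143],[0,0,0],1],[[0,0.039,-0.0143],[0,0,0],1],[[0,0.039,-0.0143],[0,0,0],1]])

```text
time: 14.0
eef_pos: [0.469, 0.2126, 0.24]
eef_rot: [-58.3, 89.7, -70.3]
contact_force: [0.2, 0.5, 0.8]
gripper_width: 0.0854
```

Emit:
jog_arm(motion=[[[0,0.039,-0.0143],[0,0,0],1],[[0,0.039,-0.0143],[0,0,0],1],[[0,0,0],[0,0,0],1]])

```text
time: 14.3
eef_pos: [0.4549, 0.3001, 0.2407]
eef_rot: [75.9, 89.9, 64.4]
contact_force: [-0.0, 0.0, -0.4]
gripper_width: 0.0852
```

```bash
python3 - <<'E'
from fit import *
def xy(c,u,v,z):
    a,b=pw(c,u,v,.5),pw(c,u,v,1.);return (a+(b-a)*(z-a[2])/(b[2]-a[2]))
# handle from scene0: dark pixels top; report reproj of nominal points
S=dict(np.load('scene0.npz'));T=dict(np.load('top0.npz'))
P=cloud(S)[260:300,225:270].reshape(-1,3);I=S['img'][260:300,225:270].reshape(-1,3)
m=(I.max(1)<70)&(P[:,2]>.036)&(P[:,2]<.05);Q=P[m];print('scene handle',len(Q),Q.min(0).round(3),Q.max(0).round(3),Q.mean(0).round(4))
P=cloud(T)[205:255,195:225].reshape(-1,3);I=T['img'][205:255,195:225].reshape(-1,3)
m=(I.max(1)<80);Q=P[m];print('top handle',len(Q),np.median(Q,0).round(4))
d=snap('top','t7')
I=T['img'];K=d['img'];I=I[165:200,345:390].astype(int);K=K[165:200,345:390].astype(int);print('gun diff',abs(I-K).mean().round(2))
go([.465,.292,.1],down(77.8))
E
```

```text
scene handle 127 [0.429 0.192 0.037] [0.499 0.311 0.05 ] [0.4631 0.3005 0.0442]
top handle 147 [0.4656 0.2958 0.0445]
gun diff 6.76
t 14.35 turn first [0.54 0.06 0.08] then shift [ 0.1403 -0.0028  0.0095]
```

Emit:
jog_arm(motion=[[[0.04,0.0006,0.0088],[0.5,0,0],1],[[0.04,0,0],[0,0,0],1],[[0.04,0,0],[0,0,0],1],[[0.04,0,0],[0,0,0],0.8],[[0.03,0,0],[0,0,0],0.7],[[0.02,0,0],[0,0,0],0.6],[[0.012,0,0],[0,0,0],0.6],[[0,0,0],[0,0,0],0.6],[[0,0,0],[0,0,0],0.6]])

```text
time: 15.25
eef_pos: [0.4687, 0.2918, 0.0193]
eef_rot: [-31.6, 89.9, -44.3]
contact_force: [0.3, 0.8, 0.8]
gripper_width: 0.0514
```

```bash
python3 - <<'E'
from fit import *
go([.465,.2955,.018],down(77.8))
c=snap('scene','s8');d=snap('top','t8')
a=cv2.resize(c['img'][210:330,190:310,::-1],None,fx=3.3,fy=3.3,interpolation=2)
b=cv2.resize(d['img'][180:280,160:260,::-1],None,fx=3.96,fy=3.96,interpolation=2)
cv2.imwrite('pics/x8.png',np.hstack([a,b]))
E
```

```text
t 15.25 turn first [-0.47  0.07  0.05] then shift [ 0.0013  0.0029 -0.0044]
```

View pics/x8.png

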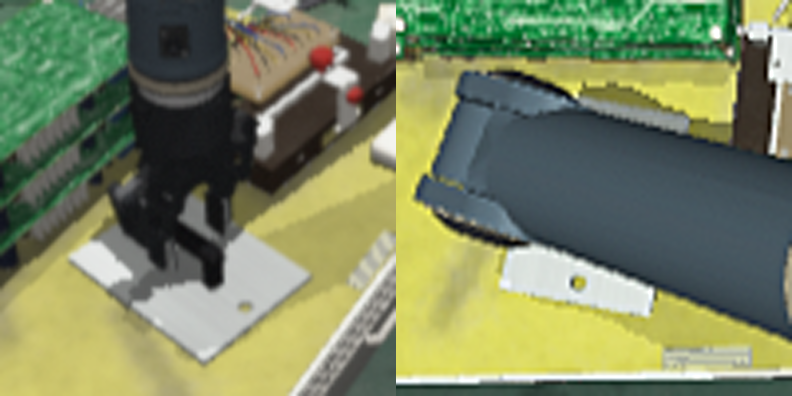

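Emit:
jog_arm(motion=[[[0.001,0.0029,-0.0044],[-0.4,0,0],0.6],[[0,0,0],[0,0,0],0.4],[[0,0,0],[0,0,0],0.1],[[0,0,0],[0,0,0],0.1],[[0,0,0],[0,0,0],0.1],[[0,0,0],[0,0,0],0.1],[[0,0,0],[0,0,0],0.1],[[0,0,0],[0,0,0],0.1]], force=70)

```text
time: 16.15
eef_pos: [0.465, 0.2964, 0.018]
eef_rot: [-16.8, 90.0, -29.0]
contact_force: [-1.7, 1.0, 5.9]
gripper_width: 0.0145
```

Emit:
jog_arm(motion=[[[-0.01,0,0],[0,0,0],0.1],[[-0.02,0,0],[0,0,0],0.1],[[-0.03,0,0],[0,0,0],0.1],[[-0.03,0,0],[0,0,0],0.1],[[-0.03,0,0],[0,0,0],0.1],[[-0.03,0,0],[0,0,0],0.1],[[-0.03,0,0],[0,0,0],0.1],[[-0.02,0,0],[0,0,0],0.1],[[0,0,0],[0,0,0],0.1]])

```text
time: 17.05
eef_pos: [0.4656, 0.2967, 0.2199]
eef_rot: [21.2, 89.8, 8.9]
contact_force: [-0.2, -0.1, -2.6]
gripper_width: 0.0149
```

```bash
python3 - <<'E'
from fit import *
s=manip.get_state();print(s['joint_positions'].round(0))
go([.4317,-.3345,.218],down(75.9))
E
```

```text
[  4.  25. -54. 103.  22.  63.  20.]
t 17.05 turn first [ 1.81  0.21 -0.08] then shift [ 0.0019 -0.6204  0.1208]
```

Emit:
jog_arm(motion=[[[0,-0.015,0.003],[0,0,0],0.1],[[0,-0.03,0.006],[0.9,0,0],0.1],[[0,-0.036,0.007],[0.9,0,0],0.1],[[0,-0.036,0.007],[0,0,0],0.1],[[0,-0.036,0.007],[0,0,0],0.1],[[0,-0.036,0.007],[0,0,0],0.1],[[0,-0.036,0.007],[0,0,0],0.1],[[0,-0.036,0.007],[0,0,0],0.1],[[0,-0.036,0.007],[0,0,0],0.1],[[0,-0.036,0.007],[0,0,0],0.1]])

```text
time: 18.05
eef_pos: [0.4471, -0.0448, 0.2164]
eef_rot: [-143.5, 89.8, -157.6]
contact_force: [0.5, -0.1, -3.2]
gripper_width: 0.0148
```

Emit:
jog_arm(motion=[[[0,-0.036,0.007],[0,0,0],0.1],[[0,-0.036,0.007],[0,0,0],0.1],[[0,-0.036,0.007],[0,0,0],0.1],[[0,-0.036,0.007],[0,0,0],0.1],[[0,-0.036,0.007],[0,0,0],0.1],[[0,-0.036,0.007],[0,0,0],0.1],[[0,-0.036,0.007],[0,0,0],0.1],[[0,-0.03,0.006],[0,0,0],0.1],[[0,-0.01,0.002],[0,0,0],0.1],[[0,0,0],[0,0,0],0.1]])

```text
time: 19.05
eef_pos: [0.4317, -0.3411, 0.2165]
eef_rot: [175.7, 89.8, 161.5]
contact_force: [0.0, 0.5, -2.7]
gripper_width: 0.0147
```

```bash
python3 - <<'E'
from fit import *
s=manip.get_state();print(s['joint_positions'].round(0),s['gripper_width'])
go([.4317,-.3345,.12],down(75.9))
c=snap('scene','s9');d=snap('top','t9')
u,v=map(int,proj(c,[.43,-.335,.15]));print(u,v)
a=cv2.resize(c['img'][v-50:v+50,u-50:u+50,::-1],None,fx=3.96,fy=3.96,interpolation=2)
u,v=map(int,proj(d,[.43,-.335,.15]));print(u,v)
b=cv2.resize(d['img'][v-50:v+50,u-50:u+50,::-1],None,fx=3.96,fy=3.96,interpolation=2)
cv2.imwrite('pics/x9.png',np.hstack([a,b]))
E
```

```text
[ 68.  22. -44. 104.  17.  61.  94.] 0.014680434646614128
t 19.05 turn first [-0.15 -0.16 -0.01] then shift [ 0.0965  0.0064 -0.0016]
354 155
429 235
```

View pics/x9.png

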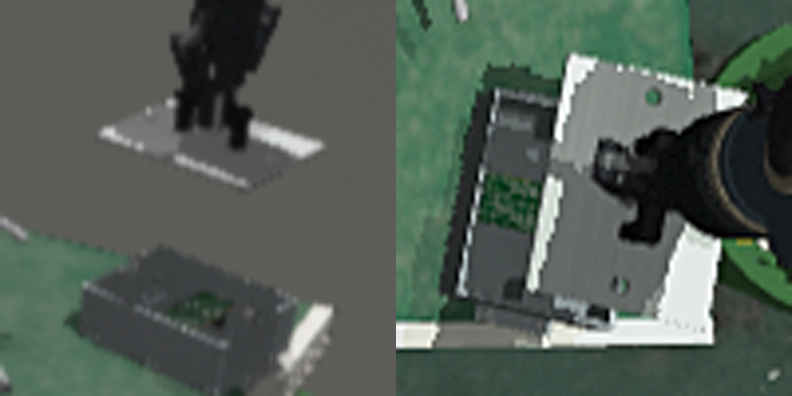

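```bash
python3 - <<'E'
from fit import *
T=dict(np.load('t9.npz'));S=dict(np.load('s9.npz'));T0=dict(np.load('top0.npz'));e=np.array([.4317,-.3411,.2165])
def xy(c,u,v,z):
    a,b=pw(c,u,v,.5),pw(c,u,v,1.);return (a+(b-a)*(z-a[2])/(b[2]-a[2]))
P=cloud(T)[205:260,415:445].reshape(-1,3);I=T['img'][205:260,415:445].reshape(-1,3)
m=(P[:,2]>.18)&(P[:,2]<.23);Q=P[m];print('plate z',np.median(Q[:,2]),len(Q))
# plane tilt
A=np.c_[Q[:,:2]-Q[:,:2].mean(0),np.ones(len(Q))];k=abs(Q[:,2]-np.median(Q[:,2]))<.01;print('tilt deg',np.degrees(np.linalg.lstsq(A[k],Q[k,2],rcond=None)[0][:2]).round(2))
z=e[2]-.0135
A,B=xy(T,443.9,209.5,z),xy(T,435.6,257.2,z);d=A-B;print('holes',(A+B)/2,np.linalg.norm(d),np.degrees(np.arctan2(d[1],d[0])),'mid-tcp',((A+B)/2-e).round(4))
# pins, refined crops from both images
a=cv2.resize(T0['img'][205:225,410:440,::-1],None,fx=13,fy=13,interpolation=2)
b=cv2.resize(T0['img'][248:268,400:430,::-1],None,fx=13,fy=13,interpolation=2)
c=cv2.resize(T['img'][200:220,430:460,::-1],None,fx=13,fy=13,interpolation=2)
f=cv2.resize(T['img'][247:267,420:450,::-1],None,fx=13,fy=13,interpolation=2)
cv2.imwrite('pics/x10.png',np.vstack([np.hstack([a,b]),np.hstack([c,f])]))
E
```

```text
plate z 0.206586009093348 1246
tilt deg [-0.28  0.16]
holes [ 0.4325996  -0.34244581  0.203     ] 0.1284720358196104 -13.627152268077483 mid-tcp [ 0.0009 -0.0013 -0.0135]
```

View pics/x10.png

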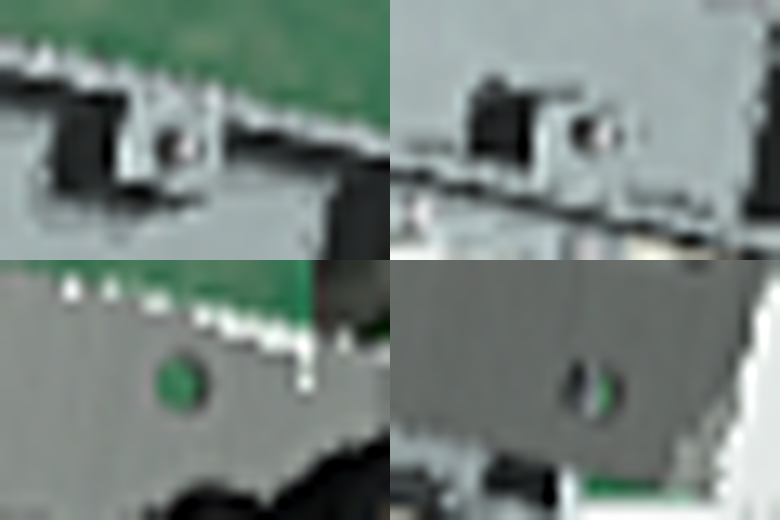

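```bash
python3 - <<'E'
from fit import *
T=dict(np.load('t9.npz'));e=np.array([.4317,-.3411,.2165])
def xy(c,u,v,z):
    a,b=pw(c,u,v,.5),pw(c,u,v,1.);return (a+(b-a)*(z-a[2])/(b[2]-a[2]))
def pr(n,A,B,z):
    A,B=xy(T,*A,z),xy(T,*B,z);d=A-B;print(n,((A+B)/2).round(4),np.linalg.norm(d).round(4),np.degrees(np.arctan2(d[1],d[0])).round(2));return (A+B)/2
h=pr('holes',(443.6,209.1),(435.3,256.4),.2035)
p=pr('pins',(423.4,215.9),(415.3,257.7),.061)
off=h-e;t=p-off;print(off)
go([t[0],t[1],.092],down(75.9))
E
```

```text
holes [ 0.4341 -0.3416  0.2035] 0.1274 -13.7
pins [ 0.433  -0.3357  0.061 ] 0.1276 -14.36
[ 0.00244692 -0.00047556 -0.013     ]
t 19.15 turn first [ 0.13 -0.1  -0.03] then shift [ 0.1254  0.0022 -0.0031]
```

Emit:
jog_arm(motion=[[[0.02,0.0054,-0.0025],[0.3,0,0],0.1],[[0.03,0,0],[0,0,0],0.1],[[0.03,0,0],[0,0,0],0.1],[[0.025,0,0],[0,0,0],0.1],[[0.012,0,0],[0,0,0],0.1],[[0,0,0],[0,0,0],0.1],[[0,0,0],[0,0,0],0.1],[[0,0,0],[0,0,0],0.1]])

```text
time: 19.95
eef_pos: [0.4333, -0.3345, 0.1029]
eef_rot: [-41.4, 89.8, -55.7]
contact_force: [-0.9, -0.1, -2.7]
gripper_width: 0.0149
```

```bash
python3 - <<'E'
from fit import *
s=manip.get_state();print(s['eef_pos'].round(4),s['contact_force'].round(1))
T=snap('top','t11');print(manip.get_state()['eef_pos'].round(4))
a=cv2.resize(T['img'][200:275,385:450,::-1],None,fx=8,fy=8,interpolation=2);cv2.imwrite('pics/x11.png',a)
E
```

```text
[ 0.4333 -0.3345  0.1029] [-0.9 -0.1 -2.7]
[ 0.4331 -0.3347  0.1028]
```

View pics/x11.png

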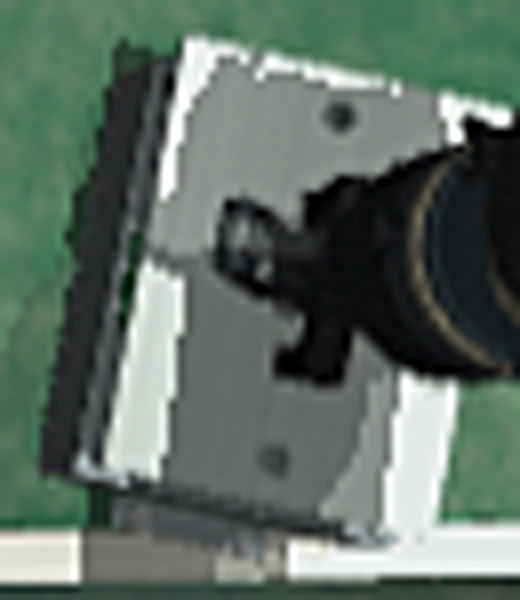

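```bash
python3 - <<'E'
from fit import *
T=dict(np.load('t11.npz'));T9=dict(np.load('t9.npz'))
def xy(c,u,v,z):
    a,b=pw(c,u,v,.5),pw(c,u,v,1.);return (a+(b-a)*(z-a[2])/(b[2]-a[2]))
def pr(n,A,B,z):
    A,B=xy(T,*A,z),xy(T,*B,z);d=A-B;print(n,((A+B)/2).round(4),np.linalg.norm(d).round(4),np.degrees(np.arctan2(d[1],d[0])).round(2));return (A+B)/2
h=pr('holes',(427.2,214.06),(418.7,257.06),.0895)
p=pr('pins',(423.4,215.9),(415.3,257.7),.061)
# compare with plate-edge/rim estimates from depth
for n,c,z0,z1 in(('rim',dict(np.load('top0.npz')),.045,.062),('plate',T,.082,.1)):
    Q=cloud(c)[195:280,385:450].reshape(-1,3);Q=Q[(Q[:,2]>z0)&(Q[:,2]<z1)].astype(np.float32);print(n,len(Q),cv2.minAreaRect(Q[:,:2]*1000),np.median(Q[:,2]))
s=manip.get_state();R=Ro.from_euler('xyz',s['eef_rot'],degrees=True).as_matrix();d=p-h;d[2]=0;print(s['eef_pos'],(R.T@d).round(4))
go(s['eef_pos'],down(75.7))
E
```

```text
holes [ 0.4347 -0.3368  0.0895] 0.1284 -14.63
pins [ 0.433  -0.3357  0.061 ] 0.1276 -14.36
rim 529 ((431.7222595214844, -335.2396240234375), (122.7442626953125, 161.10084533691406), 75.93498229980469) 0.05436616
plate 1560 ((434.1039733886719, -335.7522888183594), (122.33517456054688, 160.90431213378906), 76.0616683959961) 0.09232342
[ 0.43306599 -0.33467301  0.1027726 ] [-0.      0.0007 -0.0019]
t 20.0 turn first [-0.06  0.15  0.15] then shift [0. 0. 0.]
```

Emit:
jog_arm(motion=[[[0.005,0.0003,-0.0021],[0,0,0],0.1],[[0.006,0,0],[0,0,0],0.1],[[0.004,0,0],[0,0,0],0.1],[[0.003,0,0],[0,0,0],0.1],[[0,0,0],[0,0,0],0.1]])

```text
time: 20.5
eef_pos: [0.4298, -0.3334, 0.0827]
eef_rot: [-137.6, 89.9, -152.0]
contact_force: [0.4, -0.0, -2.8]
gripper_width: 0.0147
```

Emit:
jog_arm(motion=[[[0.002,0,0],[0,0,0],0.1],[[0.002,0,0],[0,0,0],0.1],[[0,0,0],[0,0,0],0.1]])

```text
time: 20.8
eef_pos: [0.43, -0.3335, 0.0791]
eef_rot: [-100.0, 89.9, -114.4]
contact_force: [-0.0, 0.2, -2.8]
gripper_width: 0.0151
```

Emit:
jog_arm(motion=[[[0.002,0,0.0007],[0,0,0],0.1],[[0.0015,0,0],[0,0,0],0.1],[[0,0,0],[0,0,0],0.1]])

```text
time: 21.1
eef_pos: [0.4307, -0.3337, 0.0756]
eef_rot: [-103.0, 89.9, -117.4]
contact_force: [0.7, -0.3, -3.0]
gripper_width: 0.0148
```

Emit:
jog_arm(motion=[[[0.0015,0,0],[0,0,0],0.1],[[0.001,0,0],[0,0,0],0.1],[[0,0,0],[0,0,0],0.1]])

```text
time: 21.4
eef_pos: [0.4307, -0.3337, 0.0732]
eef_rot: [-97.0, 89.9, -111.4]
contact_force: [-0.3, -0.1, -2.2]
gripper_width: 0.0142
```

Emit:
jog_arm(motion=[[[0.001,0,0],[0,0,0],0.1],[[0.001,0,0],[0,0,0],0.1],[[0,0,0],[0,0,0],0.1]])

```text
time: 21.7
eef_pos: [0.4307, -0.3337, 0.0712]
eef_rot: [-95.9, 89.9, -110.3]
contact_force: [-0.4, 0.3, -3.2]
gripper_width: 0.0147
```

Emit:
jog_arm(motion=[[[0.001,0,0],[0,0,0],0.1],[[0.001,0,0],[0,0,0],0.1],[[0,0,0],[0,0,0],0.1]])

```text
time: 22.0
eef_pos: [0.4309, -0.3339, 0.0705]
eef_rot: [-93.0, 89.9, -107.3]
contact_force: [-3.7, 0.6, 6.2]
gripper_width: 0.015
```

Emit:
jog_arm(motion=[[[0.001,0,0],[0,0,0],0.1],[[0,0,0],[0,0,0],0.1]])

```text
time: 22.2
eef_pos: [0.4309, -0.3339, 0.0704]
eef_rot: [-98.3, 89.8, -112.6]
contact_force: [-5.8, 2.3, 14.5]
gripper_width: 0.015
```

```bash
python3 - <<'E'
from fit import *
s=manip.get_state();print(s['eef_pos'],s['contact_force'],s['wrist_torque'])
T=snap('top','t12')
Q=cloud(T)[195:280,385:450].reshape(-1,3);Q=Q[(Q[:,2]>.05)&(Q[:,2]<.08)].astype(np.float32);print(len(Q),cv2.minAreaRect(Q[:,:2]*1000),np.median(Q[:,2]))
A=np.c_[Q[:,:2]-Q[:,:2].mean(0),np.ones(len(Q))];k=abs(Q[:,2]-np.median(Q[:,2]))<.006;print('tilt deg',np.degrees(np.linalg.lstsq(A[k],Q[k,2],rcond=None)[0][:2]).round(2))
E
```

```text
[ 0.4308874  -0.33386811  0.07041367] [-5.83510566  2.32080288 14.54400762] [0.66380652 1.07821071 0.05574598]
1525 ((431.634521484375, -334.21533203125), (120.23291778564453, 160.94790649414062), 75.9001693725586) 0.060001623
tilt deg [-0.05 -0.14]
```

Emit:
jog_arm(motion=[[[-0.0015,0,0],[0,0,0],0.1],[[0,0,0],[0,0,0],0.25],[[0,0,0],[0,0,0],0.4],[[0,0,0],[0,0,0],0.6],[[0,0,0],[0,0,0],0.7],[[0,0,0],[0,0,0],0.7],[[-0.02,0,0],[0,0,0],0.7],[[-0.03,0,0],[0,0,0],0.7],[[-0.04,0,0],[0,0,0],0.7],[[-0.04,0,0],[0,0,0],0.7]])

```text
time: 23.25
eef_pos: [0.4305, -0.3332, 0.2008]
eef_rot: [-143.9, 89.9, -158.3]
contact_force: [0.3, -0.2, 0.7]
gripper_width: 0.0594
```

Emit:
jog_arm(motion=[[[-0.03,0,-0.02],[0,0,0],0.7],[[0,-0.03,-0.03],[0,0,0],0.7],[[0,-0.03,-0.03],[0,0,0],0.7],[[0,-0.03,-0.03],[0,0,0],0.7],[[0,-0.03,0],[0,0,0],0.7],[[0,-0.03,0],[0,0,0],0.7],[[0,0,0],[0,0,0],0.7]])

```text
time: 23.95
eef_pos: [0.2845, -0.4556, 0.2296]
eef_rot: [-82.5, 89.9, -97.2]
contact_force: [-0.8, 0.2, -0.0]
gripper_width: 0.0592
```

```bash
python3 - <<'E'
from fit import *
s=manip.get_state();print(s['time'],s['eef_pos'],s['contact_force'])
T=snap('top','t13');T0=dict(np.load('top0.npz'))
Q=cloud(T)[195:280,385:450].reshape(-1,3);Q=Q[(Q[:,2]>.05)&(Q[:,2]<.08)].astype(np.float32);print(len(Q),cv2.minAreaRect(Q[:,:2]*1000),np.median(Q[:,2]))
A=np.c_[Q[:,:2]-Q[:,:2].mean(0),np.ones(len(Q))];k=abs(Q[:,2]-np.median(Q[:,2]))<.006;print('tilt deg',np.degrees(np.linalg.lstsq(A[k],Q[k,2],rcond=None)[0][:2]).round(2))
def ang(c):
    I=c['img'].astype(int);m=(I[...,0]>200)&(I[...,1]>70)&(I[...,1]<160)&(I[...,2]<90)
    v,u=np.nonzero(m[176:200,345:385]);  return len(v),np.degrees(np.arctan(np.polyfit(v,u,1)[0])).round(1)
print('trigger',ang(T0),ang(T))
D=abs(T['img'].astype(int)-T0['img']).max(-1)>60
for n,(u0,u1,v0,v1) in dict(left=(0,180,150,272),rig_bottle_bank=(245,320,155,272),module_sd=(318,368,212,270)).items(): print(n,D[v0:v1,u0:u1].mean().round(4))
cv2.imwrite('pics/x13.png',cv2.resize(T['img'][130:280,240:460,::-1],None,fx=3.6,fy=3.6,interpolation=2))
E
```

```text
23.95 [ 0.28452022 -0.45564608  0.22964621] [-0.79555952  0.24084633 -0.02227371]
2059 ((431.5602722167969, -334.74444580078125), (121.6674575805664, 160.57437133789062), 76.00318145751953) 0.06016896
tilt deg [-0.   -0.03]
trigger (47, np.float64(-9.2)) (47, np.float64(-9.2))
left 0.0
rig_bottle_bank 0.0
module_sd 0.0
```

View pics/x13.png

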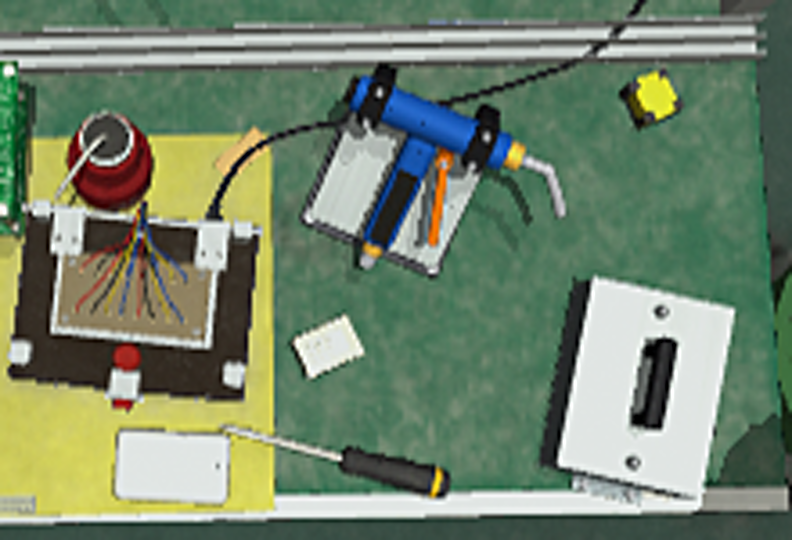

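The cover lies flat on the housing with both pins showing in its holes, at (660,311) and (632,462). The trigger has sprung back, and the other things are where they were.

```bash
python3 -c "
from bench import manip
print(manip.job_done())"
```

```text
the job is handed in; nothing more can be done
None
```

The job is handed in at about 24 s of the 58 s allowed; the hand-in gives no verdict.

**What I did**
- **Soft puff:** I squeezed the trigger about half way and held it there for a little over a second. The finger opening was 47–48 mm, which works out at about 0.13 rad against the ideal 0.14, so the half squeeze was slightly shallow.
- **Full squeeze:** I then squeezed it until the fingers stopped at 38 mm with the lever parallel to the grip. I held it just over 2 s and released it.
- **Cover:** I lifted the cover by its handle, lowered it over the pins until it met the rim (about 15 N), then let go and backed away.

**Last checks**
- **Trigger:** it is back at its starting angle in the picture.
- **Cover seating:** the cover's top is at 60 mm, which is rim height plus plate thickness. Its tilt is under 0.1°, it is centred within about 1 mm of the housing, and both pins show in the holes.
- **Other things:** no pixel changes showed in the areas compared around them.
- **Robot:** the arm is clear and feels no contact force.

**Disagreement:** the finger met the grip about 3.5 mm from where the camera fit put it. I set the squeezes by the finger opening instead, and the top camera showed about the same trigger angles.

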